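# Grease the spice mill at the market stall

## Task

Get the spice mill ready for its daily greasing: first push its open wooden drawer fully home until it clicks into its catch, so that no grease can fall in. Then take the grease gun by its orange handle, press its mouth squarely, in line, onto the mill's tilted brass nipple until it snaps on, push the red spring sleeve all the way down, and finish holding the gun there, pressed down against the spring, without letting go. Do not shift or knock over any of the goods on the counter.

Things in the scene. Friction and masses are not known exactly. Their poses are not given: they have to be found in the camera images.
- drawer_handle (a point): middle of the brass bar handle of the mill's wooden drawer: bar 10 mm thick, 80 mm long across the drawer, 35 mm in front of the drawer's front panel (142 mm wide, 72 mm high) and about 53 mm above the counter. The point's axes are those of the mill: +x is the direction in which the drawer is pushed home, z is up
- drawer (a joint): opening of the drawer in m: 0 fully home, 0.10 fully out. It slides with 1 to 2 N; the catch is a sprung ball whose bump lies at about 5 to 11 mm of opening and takes 8 to 10 N to pass; once past it the drawer is drawn home to 0
- mill: green electric spice mill, fixed to the counter: base 200 deep (x) by 280 wide (y) by 100 mm high; origin centred under it, its front faces its -x. Drawer in the -y half, over it at x +45, y -66 mm a steel hopper (52 mm radius, up to 207 mm high). The nipple stands on the +y half, a low grey motor cowl (up to 124 mm high) behind it from x = +15 mm on
- nipple: brass grease nipple on a grey boss on the mill, its foot 128 mm above the counter at x -50, y +78 mm of the mill. Origin at the post's foot, z along the post, which leans 25 degrees from vertical towards the mill's front (-x). Post 20 mm in diameter, 33 mm long, domed end; three sprung steel balls 20 mm along it stand out to a 26 mm circle
- nipple_tip (a point): the domed end of the nipple, 33 mm from its foot on the axis; axes as the nipple's
- sleeve (a joint): how far the red spring sleeve round the foot of the nipple is pushed down along the nipple, in m: 0 free, 0.008 fully down. The sleeve is 38 mm in diameter; its free top stands 14 mm above the nipple's foot. Its spring presses back with 8 N at 0 and 14 N at 0.008
- grease_gun: push-type grease gun, about 0.3 kg, standing on its mouth: steel barrel 38 mm in diameter, 60 mm high, with an orange square handle 26 x 26 mm on it from 60 to 110 mm height (flats along its own x and y). Origin at the centre of the mouth (bottom), z along it to the handle. The mouth is a lip 5 mm high, 23 mm inside diameter; behind it the bore is 29 mm wide, 36 mm deep
- gourd: wooden gourd-shaped spice bottle, 66 mm in diameter, 105 mm high, origin at its underside; leave alone
- black_tin: black and red tin, 62 mm in diameter, 85 mm high, origin at its underside; leave alone
- green_tin: green and red tin, 66 mm in diameter, 100 mm high, origin at its underside; leave alone
- red_box: red and black lacquer box, 104 x 104 x 62 mm, origin at its underside; leave alone
- wood_bowl: dark wooden bowl, 110 mm wide, 45 mm high, origin at its underside; leave alone
- scoop: wooden spoon 170 mm long lying on the counter; leave alone
- gun_grip (a point): middle of the gun's orange handle, 85 mm from the mouth. Pushed along the nipple mouth first, the gun's lip rides over the balls (roughly 10 N, from 21 mm off the nipple's foot) and snaps behind them at about 15 mm; from 14 mm the mouth pushes the sleeve down to its stop, where the mouth is 6 mm from the foot. If let go, the sleeve's spring lifts the gun again by some 5 mm
Mind the look-alikes: they are no part of the job. Several things look just like the grease_gun: the one meant starts farthest to the robot's right.

How it is judged (in metres and radians):
On the way, in this order (a step that is already met when the one before it is completed fails the run):
1. the drawer is pushed home into its catch, before the gun is pressed on (value of joint drawer below 0.003 m), for 0.2 s.
2. the gun is on the nipple in line with it, snapped behind the balls (z of grease_gun in the frame of nipple between 0 and 0.0125 m and distance between grease_gun and nipple below 0.015 m and angle between the z axis of grease_gun and the z axis of nipple, either way round below 0.15 rad and contact force between the fingers and grease_gun above 2 N), for 0.2 s.
At the end, for the whole second after the job is handed in: The drawer is within 3 mm of home; the robot's fingers hold the grease gun (over 2 N) on the nipple, in line with it within 0.15 rad, its mouth 0 to 9.5 mm from the nipple's foot, at rest, pressing the red sleeve down by more than 5 of its 8 mm with more than 6 N (value of joint drawer below 0.003 m and value of joint sleeve above 0.005 m and contact force between grease_gun and sleeve above 6 N and z of grease_gun in the frame of nipple between 0 and 0.0095 m and distance between grease_gun and nipple below 0.011 m and angle between the z axis of grease_gun and the z axis of nipple, either way round below 0.15 rad and contact force between the fingers and grease_gun above 2 N and linear speed of grease_gun below 0.02 m/s); the arm keeps its last pose, push and grip.
It fails at once if one of the goods on the counter is shifted by more than 30 mm or knocked over (distance of any of gourd, black_tin, green_tin, red_box, wood_bowl, scoop from where it was at the start of the episode above 0.03 m or angle between any of gourd, black_tin, green_tin's own z axis and vertical above 0.5 rad).
It also fails if it takes over 61 s, if anything falls off the work surface, if the arm or the gripper's body presses on something with over 40 N, if the wrist force passes 120 N, or if a joint passes its speed limit or range.

## Robot

A 6-joint arm with a two-finger parallel gripper is mounted at the origin on the work surface. World frame = base frame: x ahead of the robot, y to its left, z up, the work surface at z = 0. Lengths are in mm, angles in degrees, forces in N, time in s.
With the tool pointing down it reaches from about 350 to 850 mm from the base axis. Payload 8.1 kg.
Tool frame: the origin (TCP) lies at the very end of the fingers, on their centre line; the grasp point (between the pads) lies 19 mm behind it (r.grip_point_offset is the distance from the TCP to the grasp point, in mm); z points along the fingers, y is the line along which they close (so a half turn about z gives the same grasp; the last joint's range is limited). The gripper opens to 85 mm and grips with 20 to 120 N. Pads are 22 mm wide; open, the fingers measure 114 mm over their backs; the gripper's body (76 mm by 85 mm) begins 54 mm behind the grasp point. The pads swing forward as they close: fully open they stand 13 mm farther back than shut.
Start: joints at [-74.794, 7.471, 85.268, -0, 87.261, -4.893], TCP at [206.21, -563.456, 231.292] pointing down, gripper open.
Joint ranges: [-169.43, 169.43], [-51.17, 129.36], [1.28, 143.12], [-76.62, 256.62], [0, 156.53], [-152.29, 152.29]. Speed limits (degrees/s): [136.94, 136.94, 159.86, 180, 180, 180].

## Interface

Orientations are given as [roll, pitch, yaw] about the fixed x, y, z axes, in that order (R = Rz(yaw) Ry(pitch) Rx(roll)).
In Python, from bench import status, eyes, r gives the robot as it stands.
- The arm moves only by the shell command python3 -m handwheel 'ROWS' [FORCE]. ROWS is a JSON object whose one key "series" holds a list that holds one entry, the list of rows, each a list of 7 numbers: the shift along the tool's x, y, z in cm, then the turn, a rotation vector about the tool's x, y, z in rad, then the opening, from 0 (shut) to 1 (fully open). In form: {"series": [[[tx, ty, tz, rx, ry, rz, claw], ...]]}. A call has 1 to 12 rows; each row is the pose to reach, as a shift and turn from the pose commanded when the call began, along the tool's axes at that moment; what a row does not reach only later rows make up. A row lasts 1/8 s, in which the tool goes at most 62.5 mm and 10.7 degrees, less where a joint would pass 70% of its speed; a pose out of reach is approached as far as the arm can. A call with a gripper value outside its range is refused whole. The fingers move at their own pace and stop on an object; FORCE is the grip in N (left out, the last holds). Time passes only in rows, so rows that repeat a pose let the fingers close. It gives the time, the measured TCP pose, the force, the opening and the grip force at its end, in the units of the state.
- status.sense(): the state, without advancing time (a new reading comes with each control period).
- eyes.snapshot(name): name is "side" or "top"; returns a dict with "img" (384x512x3 uint8, red, green, blue), "mtx" (3x3 intrinsics, pixels), "R" (3x3) and "t" (3): a world point X has camera coordinates R X + t. Camera axes: x right, y down, z forward; pixel columns grow to the right and rows downward; lengths in mm; the calibration is good to about 2 mm. A picture is of the moment at which its call begins. There is no depth.
- r.hand_in(): hands the job in; it is judged then, once.
The state is a dict: "time": time; "joint_pos": joint angles; "qd": joint speeds; "joint_efforts": joint torques, N m; "tool_pos": TCP position; "tcp_rot": TCP orientation; "ft_force": force on the tool from outside, world axes, zero at the start; "wrist_torque": the same for the moment, N m; "finger_gap": finger opening in mm; "grip_force": force on a finger pad.
Only numpy, scipy, OpenCV 4.12 (cv2) and the standard library are available. Lean on these libraries where they do the work, as an engineer would, in place of code of your own. Each camera call takes 0.05 s, during which the arm holds its last target. There are 200 camera calls.

## Working session

There is one attempt and no reset: what is moved stays moved. The work goes in short steps, Python scripts to look and compute and a shell command to move; the robot and the scene stay as the last step left them, time stands still between calls to the robot, and variables do not carry over. Pictures are saved under pics/ and viewed, at most 10 in all, crops included, and the job is handed in when it is done.

```bash
ls; mkdir -p pics
python3 - <<'E'
from bench import status, eyes, r
import cv2
for n in("side","top"):
    s=eyes.snapshot(n)
    print(n,s["mtx"].tolist(),s["R"].round(4).tolist(),s["t"].round(1).tolist(), "C",(-s["R"].T@s["t"]).round())
    cv2.imwrite(f"pics/{n}0.png",cv2.resize(s["img"][:,:,::-1],(800,600),interpolation=cv2.INTER_CUBIC))
    cv2.imwrite(f"pics/{n}0raw.png",s["img"][:,:,::-1])
print(status.sense())
E
```

```text
pics
side [[395.349804320509, 0.0, 246.65926532793264], [0.0, 395.349804320509, 193.36061919975705], [0.0, 0.0, 1.0]] [[-0.9543, -0.2985, 0.014], [-0.2277, 0.6964, -0.6805], [0.1934, -0.6526, -0.7326]] [523.0, 190.5, 1094.3] C [331. 738. 924.]
top [[439.8337027987407, 0.0, 258.91519713698085], [0.0, 439.8337027987407, 190.79317170678357], [0.0, 0.0, 1.0]] [[0.0169, -0.9996, -0.021], [-0.9978, -0.0155, -0.0652], [0.0648, 0.022, -0.9977]] [28.2, 536.5, 1527.7] C [ 436.    3. 1560.]
{'time': 0.1, 'joint_pos': array([-7.47938004e+01,  7.50974086e+00,  8.53256563e+01, -6.44620018e-04,
        8.72623284e+01, -4.89246243e+00]), 'qd': array([ 0.00581322, -0.20573741, -0.16545855, -0.00067746, -0.01688109,
        0.01568873]), 'joint_efforts': array([ 8.42522004e-04, -5.70954537e+01, -5.01939332e+01, -9.25722048e-06,
        8.17513210e-03,  8.31296666e-05]), 'tool_pos': array([ 206.06945095, -562.95187719,  230.33510788]), 'tcp_rot': array([-1.79902576e+02, -7.69311369e-03,  2.00986868e+01]), 'ft_force': array([0.27707895, 0.02347837, 0.5684173 ]), 'wrist_torque': array([ 0.02996289, -0.02804903, -0.02931374]), 'grip_force': 0.0, 'finger_gap': 85.45242232091924}
```

View pics/side0.png

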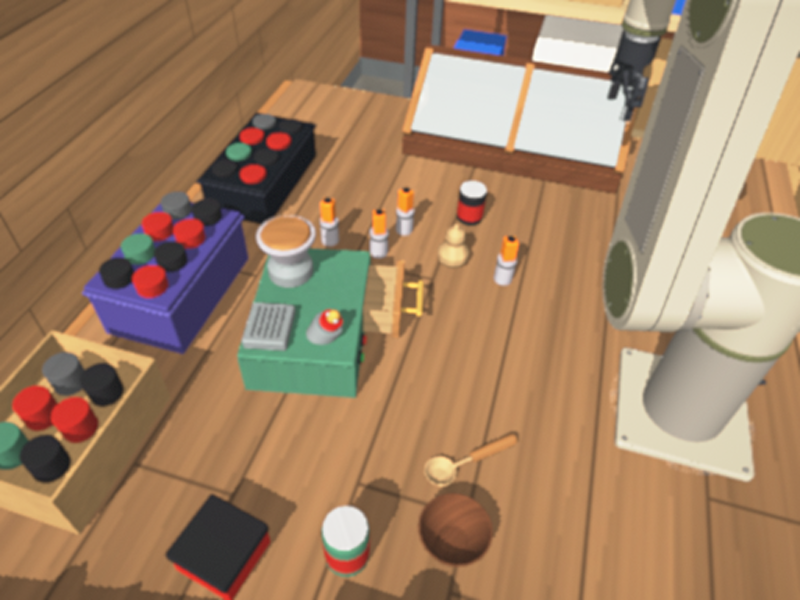

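View pics/top0.png

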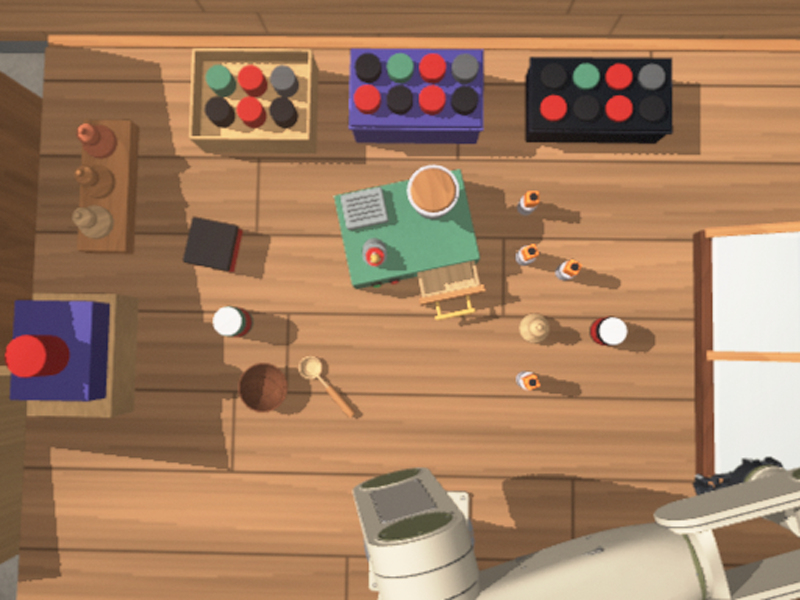

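The side and top views show the green mill with its drawer open towards the robot. Four guns stand in the top view at about (530,200), (528,252), (569,268) and (528,380); the rightmost is (569,268). I'll enlarge both views for measuring.

Run:
```python
import cv2
a=cv2.imread("pics/top0raw.png")[100:220,205:405]
cv2.imwrite("pics/topc.png",cv2.resize(a,None,fx=4,fy=4,interpolation=cv2.INTER_CUBIC))
a=cv2.imread("pics/side0raw.png")[110:260,145:345]
cv2.imwrite("pics/sidec.png",cv2.resize(a,None,fx=4,fy=4,interpolation=cv2.INTER_CUBIC))
```

```text
(no output)
```

View pics/topc.png

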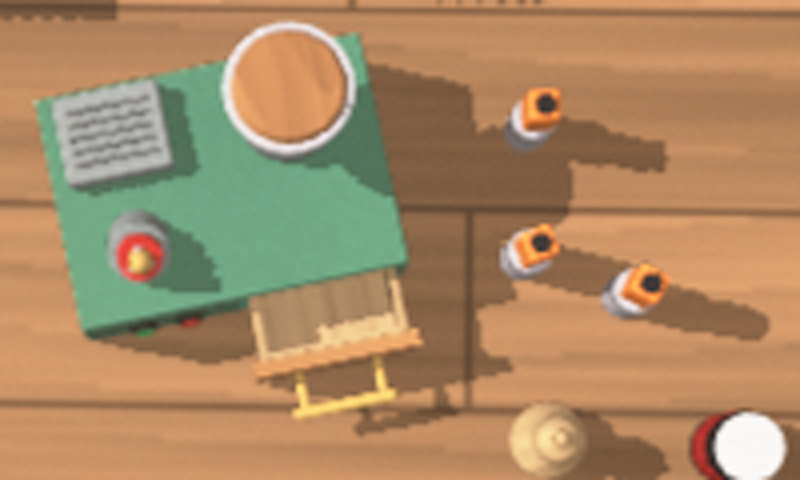

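View pics/sidec.png

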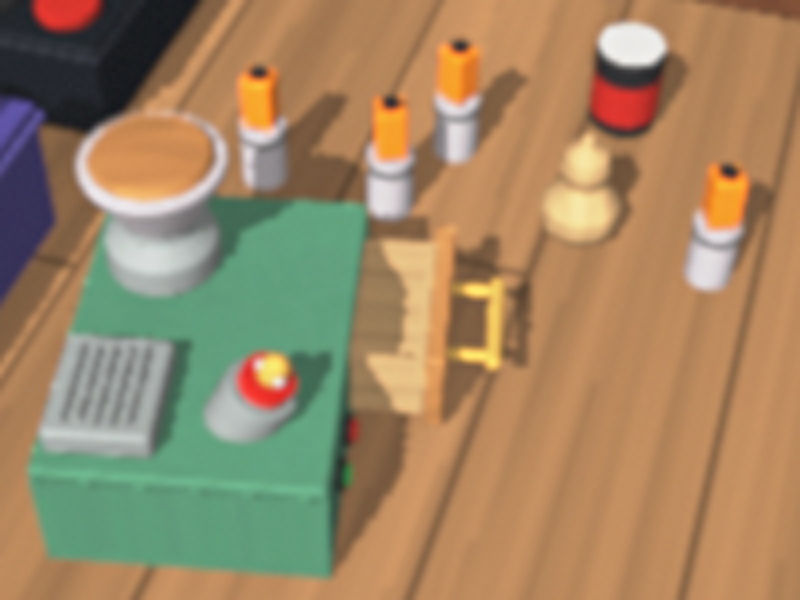

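The crops give me the mill-top corners, the handle bar (top (296,413)–(394,396); side (498,283)–(493,365)), the nipple tip (about (142,258) top, (272,368) side), and the target gun (knob at (651,284) top, (460,46) side). I'll fit the mill pose and triangulate the rest.

```bash
cat > h.py <<'E'
import numpy as np, json
from scipy.optimize import least_squares
from scipy.spatial.transform import Rotation as Ro
C={}
def cams():
    from bench import eyes
    for n in("side","top"): C[n]=eyes.snapshot(n)
def proj(n,X):
    c=C[n]; p=(c["R"]@np.atleast_2d(X).T).T+c["t"]; p=p@c["mtx"].T; return p[:,:2]/p[:,2:]
OFF=dict(top=(205,100),side=(145,110))
def px(n,uv,off=None,f=4): return (np.array(uv,float)+.5)/f-.5+np.array(off or OFF[n])
def onz(n,p,z):
    c=C[n]; d=c["R"].T@np.linalg.solve(c["mtx"],[*p,1]); o=-c["R"].T@c["t"]; return o+d*(z-o[2])/d[2]
def tri(ps): # dict cam->px
    f=lambda X:np.concatenate([(proj(n,X)[0]-p) for n,p in ps.items()])
    s=least_squares(f,[500,0,50]); return s.x,f(s.x)
E
python3 - <<'E'
from h import *
cams()
obs=[("top",(36,102),(100,140,100)),("top",(358,33),(100,-140,100)),("top",(407,260),(-100,-140,100)),
("side",(368,205),(-100,-140,100)),("side",(330,497),(-100,140,100)),("side",(35,470),(100,140,100)),("side",(330,575),(-100,140,0)),
("top",(289,88),(45,-66,207)),("side",(152,158),(45,-66,205))]
tip=np.array([-50,78,128])+33*np.array([-np.sin(np.radians(25)),0,np.cos(np.radians(25))])
obs+=[("top",(142,260),tip),("side",(273,366),tip)]
def W(q,p): return Ro.from_euler('z',q[2]).apply(p)+[q[0],q[1],0]
def f(q): return np.concatenate([proj(n,W(q,p))[0]-px(n,u) for n,u,p in obs])
s=least_squares(f,[650,50,0],loss='soft_l1'); q=s.x
print("mill",q[:2],np.degrees(q[2])); print(f(q).reshape(-1,2).round(1).tolist())
print("tip",W(q,tip),"foot",W(q,[-50,78,128]))
print("tip tri",tri(dict(top=px("top",(142,260)),side=px("side",(273,366)))))
Rm=Ro.from_euler('z',-q[2])
for t,sd in (((296,413),(498,283)),((394,396),(493,365))):
    print("bar top",onz("top",px("top",t),58),"mill fr",Rm.apply(onz("top",px("top",t),58)-[q[0],q[1],0]))
for sd in ((498,283),(493,365)):
    print("bar side",onz("side",px("side",sd),55),"mill fr",Rm.apply(onz("side",px("side",sd),55)-[q[0],q[1],0]))
for nm,t,sd in (("g1",(545,104),(260,72)),("g2",(541,242),(391,102)),("g3",(651,284),(460,46))):
    print(nm,tri(dict(top=px("top",t),side=px("side",sd))),onz("top",px("top",t),112),onz("side",px("side",sd),112))
print("gourd",onz("top",px("top",(548,440)),40),"btin",onz("top",px("top",(748,447)),85))
import cv2
a=C["top"]["img"][155:190,345:385,::-1]; b=C["side"]["img"][115:160,240:280,::-1]
a=cv2.resize(a,(400,350),interpolation=cv2.INTER_CUBIC);b=cv2.resize(b,(400,450),interpolation=cv2.INTER_CUBIC)
o=np.zeros((450,800,3),np.uint8);o[:350,:400]=a;o[:,400:]=b;cv2.imwrite("pics/gun.png",o)
E
```

```text
mill [684.59902556  37.20336688] 12.704777106437879
[[-1.3, -0.5], [-0.4, -0.3], [-0.1, 0.8], [0.6, -0.8], [-0.3, -1.5], [-2.3, -0.4], [0.5, 0.8], [-0.7, -0.9], [-0.0, -2.6], [-1.2, 1.6], [2.4, -2.2]]
tip [605.06392506  99.23005628 157.90815697] foot [618.66886691 102.29725431 128.        ]
tip tri (array([612.8012963 ,  96.70430882, 143.60117778]), array([-0.06893309, -0.27643077,  0.22978824,  0.0310591 ]))
bar top [493.11556618 -31.99800834  58.        ] mill fr [-202.0145069   -25.39457715   58.        ]
bar top [ 508.96270762 -115.29741735   58.        ] mill fr [-204.87519764 -110.13972381   58.        ]
bar side [ 510.52774153 -110.67035556   55.        ] mill fr [-202.33086338 -105.97014409   55.        ]
bar side [491.74712757 -27.19165312  55.        ] mill fr [-202.29239106  -20.40494238   55.        ]
g1 (array([ 751.43486054, -233.89668911,  109.66381455]), array([-0.01116813, -0.04090507,  0.04185345,  0.00570728])) [ 750.78941702 -233.55293118  112.        ] [ 750.370541   -231.09463084  112.        ]
g2 (array([ 636.21745271, -231.18656846,  109.24485515]), array([-0.02260193, -0.10580581,  0.10563789,  0.01408482])) [ 635.48610061 -230.81820577  112.        ] [ 635.53268037 -227.87151911  112.        ]
g3 (array([ 603.19732836, -321.73866663,  108.78961794]), array([-0.04931987, -0.26415225,  0.27390592,  0.03613789])) [ 601.95506849 -321.18293575  112.        ] [ 603.05962782 -317.4670981   112.        ]
gourd [ 474.06741334 -249.28402093   40.        ] btin [ 469.83777988 -407.68178156   85.        ]
```

View pics/gun.png

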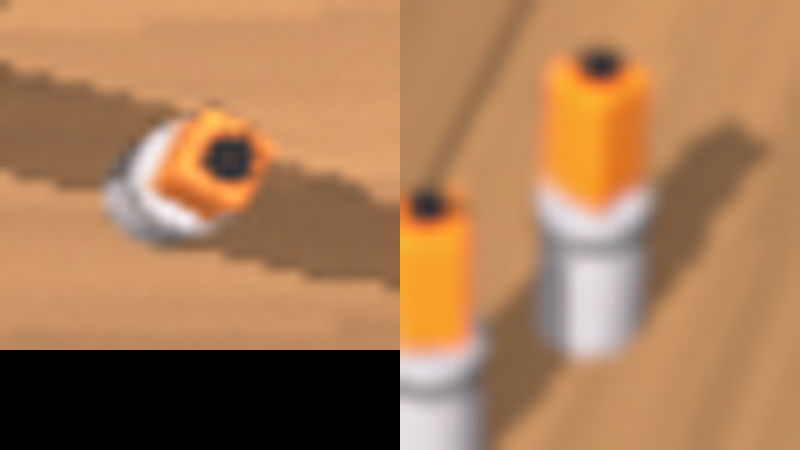

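The enlargement shows the gun's top face with corners at about (213,108) and (275,155) around its knob at (230,158), and in the side view one corner edge faces the camera. Together these put the flats at a yaw of about -31/59°. Next I'll refine the nipple and plan the move to the drawer.

```bash
cat >> h.py <<'E'
def delta(pos,R):
    "shift cm / rotvec from measured pose to target"
    from bench import status
    s=status.sense(); R0=Ro.from_euler('xyz',s["tcp_rot"],degrees=True)
    return (R0.inv().apply(np.array(pos)-s["tool_pos"])/10).round(2).tolist(), (R0.inv()*R).as_rotvec().round(3).tolist()
def down(yaw): return Ro.from_euler('xyz',[180,0,yaw],degrees=True)
E
python3 - <<'E'
from h import *
import cv2
cams()
o=np.zeros((600,800,3),np.uint8)
for n,(u,v),k in (("top",(224,148),0),("side",(196,185),400)):
    a=cv2.resize(C[n]["img"][v:v+40,u:u+26,::-1],(390,600),interpolation=cv2.INTER_CUBIC); o[:,k:k+390]=a
cv2.imwrite("pics/nip.png",o)
q=[684.6,37.2,np.radians(12.7)]
W=lambda p:Ro.from_euler('z',q[2]).apply(p)+[q[0],q[1],0]
for X in (-263,-203):
    print(W([X,-66,38]))
P=W([-263,-66,0]); yaw=np.degrees(q[2])+90
print(delta([*P[:2],230],down(yaw)))
E
```

```text
[442.54426443 -85.00483165  38.        ]
[501.07633707 -71.81405938  38.        ]
([38.63, -36.79, 0.12], [-0.0, -0.0, -1.442])
```

View pics/nip.png

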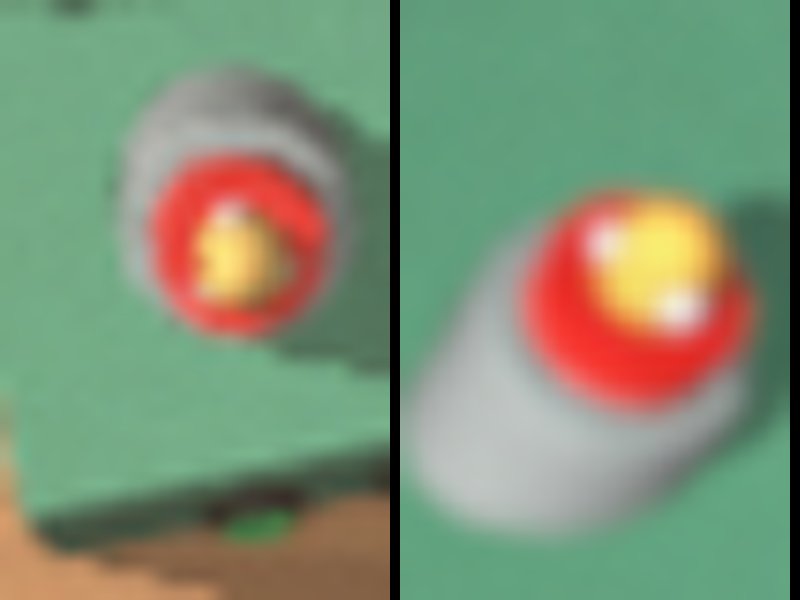

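The close-up shows the red sleeve ring centred at (242,245) in the top view and (240,300) in the side view, with the brass dome centred at about (256,260) in the side view. I'll triangulate the ring centre, which should come out about 141 mm high.

```bash
python3 - <<'E'
from h import *
cams()
pt=px("top",(242,245),(224,148),15); ps=px("side",(240,302),(196,185),15)
X,e=tri(dict(top=pt,side=ps)); print("ring centre",X,e)
a=np.radians(25); ax=np.array([-np.sin(a),0,np.cos(a)]); foot=np.array([-50,78,128])
obs=[("top",px("top",(36,102)),(100,140,100)),("top",px("top",(358,33)),(100,-140,100)),("top",px("top",(407,260)),(-100,-140,100)),
("side",px("side",(368,205)),(-100,-140,100)),("side",px("side",(330,497)),(-100,140,100)),("side",px("side",(35,470)),(100,140,100)),
("top",px("top",(289,88)),(45,-66,207)),("side",px("side",(152,158)),(45,-66,205)),
("top",pt,foot+14*ax),("side",ps,foot+14*ax),("side",px("side",(256,260),(196,185),15),foot+25*ax)]
def W(q,p): return Ro.from_euler('z',q[2]).apply(p)+[q[0],q[1],0]
def f(q): return np.concatenate([proj(n,W(q,p))[0]-u for n,u,p in obs])
s=least_squares(f,[650,50,0],loss='soft_l1',f_scale=.7); q=s.x
print("mill",q[:2],np.degrees(q[2])); print(f(q).reshape(-1,2).round(1).tolist())
print("ring pred",W(q,foot+14*ax),"foot",W(q,foot))
E
python3 -m handwheel '{"series": [[[38.6,-36.8,0,0,0,-1.44,0],[38.6,-36.8,0,0,0,-1.44,0],[38.6,-36.8,0,0,0,-1.44,0],[38.6,-36.8,0,0,0,-1.44,0],[38.6,-36.8,0,0,0,-1.44,0],[38.6,-36.8,0,0,0,-1.44,0],[38.6,-36.8,0,0,0,-1.44,0],[38.6,-36.8,0,0,0,-1.44,0],[38.6,-36.8,0,0,0,-1.44,0],[38.6,-36.8,0,0,0,-1.44,0],[38.6,-36.8,0,0,0,-1.44,0],[38.6,-36.8,0,0,0,-1.44,0]]]}'
```

```text
ring centre [616.60706636  99.03788958 130.63832547] [-0.04721211 -0.18808931  0.15625508  0.0211331 ]
mill [684.18862158  38.24373535] 12.59947401983779
[[-1.6, -0.4], [-0.6, -0.1], [-0.4, 1.0], [0.7, -0.5], [-0.4, -1.1], [-2.4, -0.1], [-1.0, -0.7], [0.0, -2.4], [-1.2, 0.6], [1.0, -1.3], [1.5, -0.9]]
ring pred [612.60403404 102.16805942 140.68830902] foot [618.37820933 103.45868486 128.        ]
time: 1.9
tool_pos: [441.9, -86.2, 231.3]
tcp_rot: [-180.0, 0.0, 102.5]
ft_force: [0.7, -0.4, 0.6]
finger_gap: 0.1
grip_force: 0.0
```

```bash
python3 -m handwheel '{"series": [[[0,0,6,0,0,0,0],[0,0,11,0,0,0,0],[0,0,15,0,0,0,0],[0,0,18,0,0,0,0],[0,0,19.1,0,0,0,0],[0,0,19.1,0,0,0,0],[0,1,19.1,0,0,0,0],[0,2,19.1,0,0,0,0],[0,3,19.1,0,0,0,0],[0,3,19.1,0,0,0,0]]]}'
python3 - <<'E'
from h import *
import cv2
cams()
o=np.zeros((600,800,3),np.uint8)
a=cv2.resize(C["top"]["img"][130:230,230:330,::-1],(400,400),interpolation=cv2.INTER_CUBIC);o[:400,:400]=a
a=cv2.resize(C["side"]["img"][120:270,190:290,::-1],(400,600),interpolation=cv2.INTER_CUBIC);o[:,400:]=a
cv2.imwrite("pics/push.png",o)
E
```

```text
time: 3.15
tool_pos: [472.7, -78.5, 40.7]
tcp_rot: [180.0, 0.0, 102.7]
ft_force: [0.5, -0.8, -0.5]
finger_gap: 0.1
grip_force: 0.0
```

View pics/push.png

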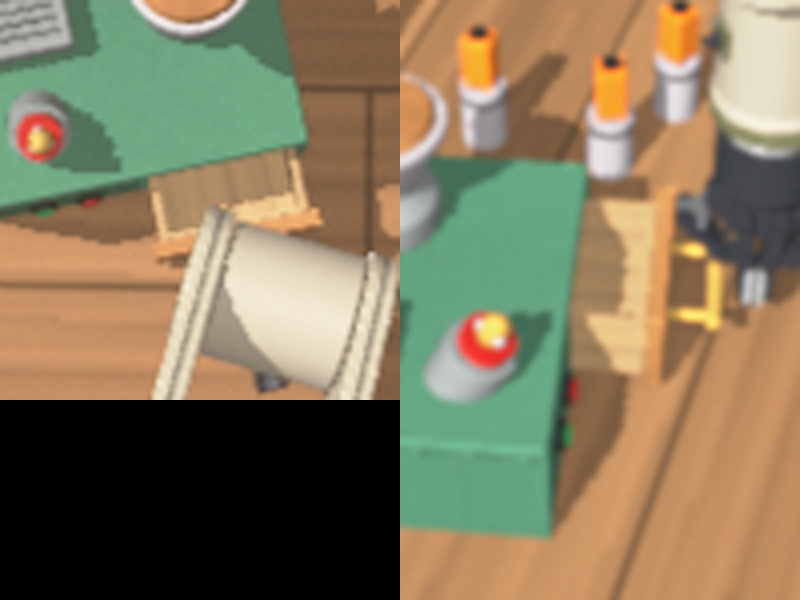

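The side view shows the fingertips at (755,290), just in front of the bar at (715,290), with the knuckles reaching towards the panel. I'll turn the tool 90° so they lie sideways, raise it slightly, then push.

```bash
python3 -m handwheel '{"series": [[[0,-1,-0.3,0,0,0.18,0],[0,-1,-0.3,0,0,0.36,0],[0,-1,-0.3,0,0,0.54,0],[0,-1,-0.3,0,0,0.72,0],[0,-1,-0.3,0,0,0.9,0],[0,-1,-0.3,0,0,1.08,0],[0,-1,-0.3,0,0,1.26,0],[0,-1,-0.3,0,0,1.44,0],[0,-1,-0.3,0,0,1.57,0],[0,-1,-0.3,0,0,1.57,0],[0,0,-0.3,0,0,1.57,0],[0,1,-0.3,0,0,1.57,0]]]}'
python3 -m handwheel '{"series": [[[0.5,0,0,0,0,0,0],[1,0,0,0,0,0,0],[1.5,0,0,0,0,0,0],[2,0,0,0,0,0,0],[2.5,0,0,0,0,0,0],[3,0,0,0,0,0,0],[3.5,0,0,0,0,0,0],[3.8,0,0,0,0,0,0],[4.1,0,0,0,0,0,0],[4.4,0,0,0,0,0,0],[4.6,0,0,0,0,0,0],[4.6,0,0,0,0,0,0]]]}'
```

```text
time: 4.75
tool_pos: [482.1, -76.4, 43.4]
tcp_rot: [180.0, -0.0, 12.7]
ft_force: [-0.3, 0.6, 0.2]
finger_gap: -0.1
grip_force: 0.0
time: 6.25
tool_pos: [526.5, -66.4, 43.4]
tcp_rot: [180.0, -0.0, 12.7]
ft_force: [0.5, 0.7, 0.2]
finger_gap: 0.2
grip_force: 0.0
```

```bash
python3 -m handwheel '{"series": [[[0.3,0,0,0,0,0,0],[0.6,0,0,0,0,0,0],[0.9,0,0,0,0,0,0],[1.2,0,0,0,0,0,0]]]}'; python3 -m handwheel '{"series": [[[0.2,0,0,0,0,0,0],[0.4,0,0,0,0,0,0],[0.6,0,0,0,0,0,0]]]}'
python3 -m handwheel '{"series": [[[0.2,0,0,0,0,0,0],[0.4,0,0,0,0,0,0],[0.6,0,0,0,0,0,0]]]}'
python3 - <<'E'
from h import *
import cv2
cams()
o=np.zeros((600,800,3),np.uint8)
a=cv2.resize(C["top"]["img"][130:230,230:330,::-1],(400,400),interpolation=cv2.INTER_CUBIC);o[:400,:400]=a
a=cv2.resize(C["side"]["img"][120:270,190:290,::-1],(400,600),interpolation=cv2.INTER_CUBIC);o[:,400:]=a
cv2.imwrite("pics/push2.png",o)
E
```

```text
time: 6.75
tool_pos: [535.4, -64.4, 43.0]
tcp_rot: [-180.0, 0.4, 12.7]
ft_force: [-18.8, -4.1, 14.5]
finger_gap: -0.1
grip_force: 9.5
time: 7.12
tool_pos: [543.9, -62.5, 43.3]
tcp_rot: [180.0, -0.0, 12.6]
ft_force: [-0.9, -0.7, -0.8]
finger_gap: -0.4
grip_force: 0.6
time: 7.5
tool_pos: [545.2, -62.1, 42.8]
tcp_rot: [-179.9, 0.6, 12.7]
ft_force: [-32.2, -7.7, 24.4]
finger_gap: -0.0
grip_force: 16.8
```

The force peaked at the catch, dropped to nearly zero, then rose sharply at a hard stop, which suggests the drawer is home. I'll back off, rise and look.

```bash
python3 -m handwheel '{"series": [[[-1,0,0,0,0,0,0],[-3,0,0,0,0,0,0],[-5,0,0,0,0,0,0],[-6,0,-4,0,0,0,0],[-6,0,-9,0,0,0,0],[-6,0,-14,0,0,0,0],[-6,0,-19,0,0,0,0],[-6,0,-19,0,0,0,0]]]}'
python3 - <<'E'
from h import *
import cv2
P=[603.2,-321.7]
print(delta([*P,240],down(59)))
E
```

```text
time: 8.6
tool_pos: [494.4, -74.9, 239.2]
tcp_rot: [179.7, -0.6, 12.7]
ft_force: [0.1, 0.5, -0.4]
finger_gap: 0.0
grip_force: 0.0
([5.21, 26.47, 0.09], [0.008, -0.008, -0.809])
```

Run:
```python
from h import *
import cv2
cams()
p=(proj("side",[472.7,-78.5,40.7])[0]-[190,120]+.5)*4-.5; print("tip pred in push.png",p+[400,0])
for nm,b in (("now",None),):
    print("tip now top",proj("top",[494.4,-74.9,239.2]),"side",proj("side",[494.4,-74.9,239.2]))
a=cv2.resize(C["top"]["img"][120:240,190:390,::-1],(600,360),interpolation=cv2.INTER_CUBIC)
b=cv2.resize(C["side"]["img"][100:260,190:290,::-1],(375,600),interpolation=cv2.INTER_CUBIC)
o=np.zeros((600,800,3),np.uint8);o[:360,:425]=a[:,:425];o[:,425:]=b;cv2.imwrite("pics/v3.png",o)
```

```text
tip pred in push.png [753.78101528 295.61822963]
tip now top [[294.3731491  200.39531913]] side [[275.24243139 142.43174267]]
```

View pics/v3.png

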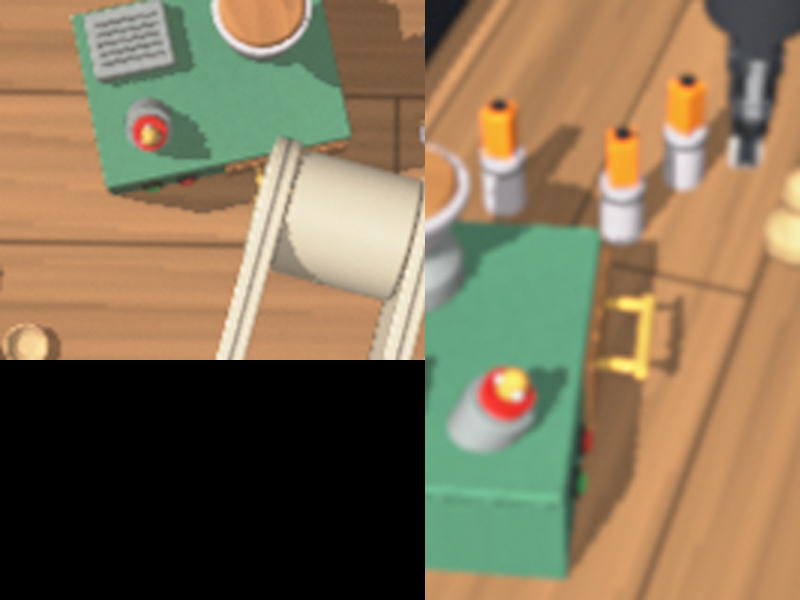

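The drawer front is now flush and the fingertip appears where the calibration predicts (about (744,164) against (746,161)). On to the gun.

```bash
python3 -m handwheel '{"series": [[[5.1,26.3,0,0.008,-0.008,-0.81,1],[5.1,26.3,0,0.008,-0.008,-0.81,1],[5.1,26.3,0,0.008,-0.008,-0.81,1],[5.1,26.3,0,0.008,-0.008,-0.81,1],[5.1,26.3,0,0.008,-0.008,-0.81,1],[5.1,26.3,0,0.008,-0.008,-0.81,1],[5.1,26.3,0,0.008,-0.008,-0.81,1],[5.1,26.3,0,0.008,-0.008,-0.81,1]]]}'
python3 - <<'E'
from h import *
print(delta([602.3,-320.7,68],down(59)))
E
```

```text
time: 9.7
tool_pos: [598.3, -318.4, 233.3]
tcp_rot: [-179.4, 0.2, 59.1]
ft_force: [-0.5, 0.3, 0.2]
finger_gap: 85.3
grip_force: 0.0
([0.07, 0.63, 16.52], [-0.01, 0.004, 0.002])
```

```bash
python3 -m handwheel '{"series": [[[0,0.5,4,-0.01,0,0,1],[0,0.5,8,-0.01,0,0,1],[0,0.5,11,-0.01,0,0,1],[0,0.5,13,-0.01,0,0,1],[0,0.5,13,-0.01,0,0,1]]]}'
python3 - <<'E'
from h import *
print(delta([602.3,-320.7,68],down(59)))
E
```

```text
time: 10.32
tool_pos: [600.3, -321.0, 101.7]
tcp_rot: [-179.8, 0.2, 59.1]
ft_force: [0.4, 0.2, -0.1]
finger_gap: 85.4
grip_force: 0.0
([0.14, 0.17, 3.37], [-0.003, 0.004, 0.001])
```

```bash
python3 -m handwheel '{"series": [[[0.14,0.17,1.5,0,0,0,1],[0.14,0.17,3,0,0,0,1],[0.14,0.17,3.4,0,0,0,1],[0.14,0.17,3.4,0,0,0,0.6],[0.14,0.17,3.4,0,0,0,0.4],[0.14,0.17,3.4,0,0,0,0.3],[0.14,0.17,3.4,0,0,0,0.2],[0.14,0.17,3.4,0,0,0,0],[0.14,0.17,3.4,0,0,0,0],[0.14,0.17,3.4,0,0,0,0],[0.14,0.17,3.4,0,0,0,0]]]}' 40; python3 -m handwheel '{"series": [[[0,0,0,0,0,0,0],[0,0,0,0,0,0,0],[0,0,-1,0,0,0,0],[0,0,-3,0,0,0,0],[0,0,-3,0,0,0,0]]]}' 80
```

```text
time: 11.7
tool_pos: [603.7, -322.1, 69.8]
tcp_rot: [180.0, 0.2, 59.1]
ft_force: [-1.9, 0.7, 4.8]
finger_gap: 25.6
grip_force: 46.2
time: 12.32
tool_pos: [605.0, -322.8, 102.4]
tcp_rot: [179.7, 0.2, 59.1]
ft_force: [0.2, -0.3, -1.5]
finger_gap: 25.6
grip_force: 78.6
```

The gun is gripped (25.6 mm gap on the 26 mm handle). I'll lift it and work out the standoff pose.

```bash
cat >> h.py <<'E'
YM=np.radians(12.6); FOOT=np.array([618.2,100.5,128.]); L=69.8
mx=np.array([np.cos(YM),np.sin(YM),0]); my=np.array([-np.sin(YM),np.cos(YM),0]); A=np.radians(25)
n=-np.sin(A)*mx+np.cos(A)*np.array([0,0,1]); RT=Ro.from_matrix(np.c_[my,np.cross(-n,my),-n])
def tgt(s,dx=0,dy=0): return FOOT+n*(s+L)+dx*mx*1+dy*my
E
python3 -m handwheel '{"series": [[[0,0,-6,0,0,0,0],[0,0,-12,0,0,0,0],[0,0,-18,0,0,0,0],[0,0,-20,0,0,0,0],[0,0,-20,0,0,0,0],[0,0,-20,0,0,0,0]]]}'
python3 - <<'E'
from h import *
print(tgt(70),delta(tgt(70),RT))
E
```

```text
time: 13.08
tool_pos: [602.9, -320.5, 295.4]
tcp_rot: [-179.7, 0.2, 59.1]
ft_force: [0.2, 0.1, -3.5]
finger_gap: 25.6
grip_force: 79.6
[560.54085367  87.61165381 254.70182863] ([32.84, -24.6, 4.07], [-0.422, 0.167, -0.747])
```

```bash
python3 -m handwheel '{"series": [[[8,-6,1,-0.1,0.04,-0.19,0],[13,-10,2,-0.2,0.08,-0.37,0],[18,-14,2.5,-0.3,0.12,-0.56,0],[23,-18,3,-0.422,0.167,-0.747,0],[28,-22,3.5,-0.422,0.167,-0.747,0],[32.8,-24.6,4.1,-0.422,0.167,-0.747,0],[32.8,-24.6,4.1,-0.422,0.167,-0.747,0],[32.8,-24.6,4.1,-0.422,0.167,-0.747,0],[32.8,-24.6,4.1,-0.422,0.167,-0.747,0]]]}'
python3 - <<'E'
from h import *
print(delta(tgt(42),RT))
E
```

```text
time: 14.2
tool_pos: [560.4, 86.4, 254.4]
tcp_rot: [155.0, 0.2, 102.6]
ft_force: [-0.5, -0.5, -3.4]
finger_gap: 25.1
grip_force: 79.9
([0.13, 0.06, 2.79], [-0.0, 0.003, 0.002])
```

```bash
python3 -m handwheel '{"series": [[[0.1,0,1,0,0,0,0],[0.13,0.05,2,0,0.003,0.002,0],[0.13,0.05,2.8,0,0.003,0.002,0],[0.13,0.05,2.8,0,0.003,0.002,0],[0.13,0.05,2.8,0,0.003,0.002,0]]]}'
python3 - <<'E'
from h import *
from bench import status
import cv2
cams()
s=status.sense(); R=Ro.from_euler('xyz',s["tcp_rot"],degrees=True); tz=R.as_matrix()[:,2]
m=s["tool_pos"]+L*tz
print("mouth",m,"pred mouth side",proj("side",m),"s",(m-FOOT)@n,"lat x,y",(m-FOOT)@np.cross(my,n),(m-FOOT)@my)
print("foot side",proj("side",[FOOT,FOOT+14*n,FOOT+33*n]),"grip",proj("side",s["tool_pos"]))
o=np.zeros((600,800,3),np.uint8)
o[:,:480]=cv2.resize(C["side"]["img"][150:225,190:250,::-1],(480,600),interpolation=cv2.INTER_CUBIC)
o[:400,480:]=cv2.resize(C["top"]["img"][130:180,210:250,::-1],(320,400),interpolation=cv2.INTER_CUBIC)
cv2.imwrite("pics/mate.png",o)
E
```

```text
time: 14.82
tool_pos: [573.3, 90.3, 231.9]
tcp_rot: [154.8, 0.0, 102.5]
ft_force: [0.3, 0.7, -2.0]
finger_gap: 25.3
grip_force: 80.0
mouth [602.57318056  96.85131397 169.29222402] pred mouth side [[216.31134767 195.50152262]] s 44.20497059073513 lat x,y 2.9078604920538087 -0.15192880869518444
foot side [[210.98490684 205.5928933 ]
 [212.9558075  202.59530742]
 [215.68906875 198.43823065]] grip [[227.20932031 179.07468239]]
```

View pics/mate.png

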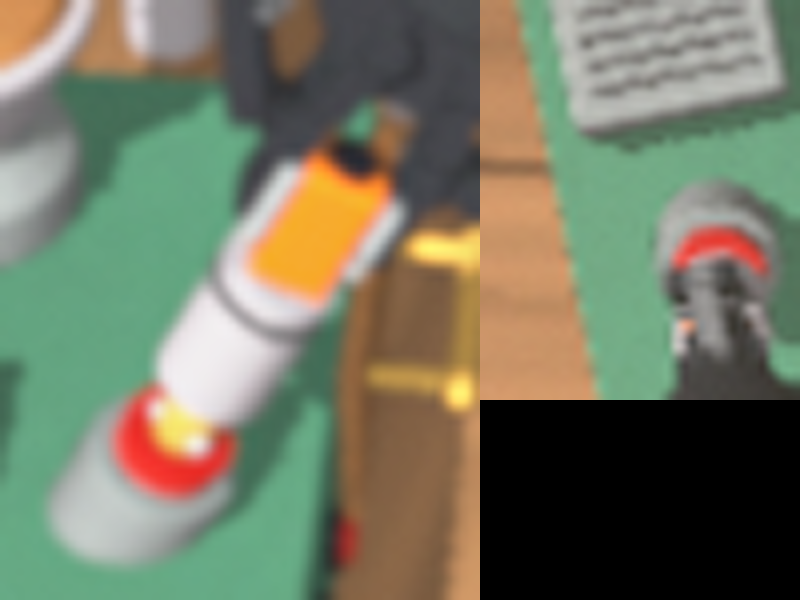

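The side crop shows the gun about 10 px above the nipple and in line: its axis offset is about 387 px against 384–388 px for the nipple. The top view needs a check, so I'll use my last picture on an overlay of the predicted outlines.

Run:
```python
from h import *
from bench import status
import cv2
cams()
s=status.sense(); R=Ro.from_euler('xyz',s["tcp_rot"],degrees=True).as_matrix(); tz=R[:,2]; m=s["tool_pos"]+L*tz
th=np.linspace(0,2*np.pi,60)
circ=lambda c,r,e1,e2:c+r*(np.cos(th)[:,None]*e1+np.sin(th)[:,None]*e2)
def draw(n_,u,v,w,h,f):
    a=cv2.resize(C[n_]["img"][v:v+h,u:u+w,::-1],(w*f,h*f),interpolation=cv2.INTER_CUBIC)
    def pl(P,col): cv2.polylines(a,[np.round(((proj(n_,P)-[u,v]+.5)*f-.5)).astype(int)],False,col,1,cv2.LINE_AA)
    e=np.cross(my,n)
    for k in (14,): pl(circ(FOOT+k*n,19,my,e),(255,0,0))
    pl([FOOT,FOOT+33*n],(255,0,0))
    for k in (0,60): pl(circ(m-k*tz,19,R[:,0],R[:,1]),(0,255,255))
    pl([m,m-110*tz],(0,255,255))
    return a
o=np.zeros((600,800,3),np.uint8)
t=draw("top",225,144,40,46,11); sd=draw("side",195,162,36,60,10)
o[:506,:440]=t;o[:,440:]=sd
cv2.imwrite("pics/ov.png",o)
```

```text
(no output)
```

View pics/ov.png

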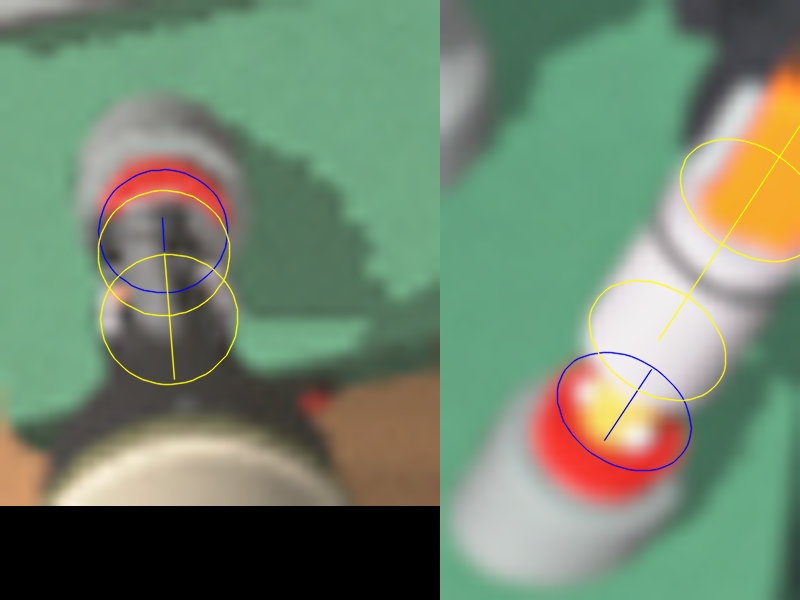

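The overlay shows the predicted gun and actual gun lines coinciding in the side view (739 against 738). The nipple lies about 1 mm off in each lateral direction (ring centre 166 against 163 in the top view). I'll correct by about 1 mm and advance, watching the forces.

```bash
python3 -m handwheel '{"series": [[[-0.08,-0.12,0.2,0,0,0,0],[-0.08,-0.12,0.5,0,0,0,0],[-0.08,-0.12,0.8,0,0,0,0],[-0.08,-0.12,1,0,0,0,0],[-0.08,-0.12,1.2,0,0,0,0],[-0.08,-0.12,1.4,0,0,0,0],[-0.08,-0.12,1.4,0,0,0,0]]]}' 110
cat >> h.py <<'E'
def rep():
    from bench import status
    s=status.sense(); R=Ro.from_euler('xyz',s["tcp_rot"],degrees=True); m=s["tool_pos"]+L*R.as_matrix()[:,2]-FOOT
    print("s %.1f lat %.1f %.1f"%(m@n,m@my,m@np.cross(my,n)),"F tool",R.inv().apply(s["ft_force"]).round(1),"ang",np.degrees((RT.inv()*R).magnitude()).round(2))
E
python3 -c "from h import *;rep()"
```

```text
time: 15.9
tool_pos: [578.1, 90.7, 218.4]
tcp_rot: [154.8, 0.0, 102.5]
ft_force: [-0.3, 0.2, -3.4]
finger_gap: 25.0
grip_force: 108.0
s 29.5 lat -0.9 1.0 F tool [ 0.2 -1.7  3. ] ang 0.2
```

No side load at 29.5 mm. I'll press on.

```bash
python3 -m handwheel '{"series": [[[0,0,0.2,0,0,0,0],[0,0,0.4,0,0,0,0],[0,0,0.6,0,0,0,0],[0,0,0.7,0,0,0,0],[0,0,0.7,0,0,0,0]]]}';python3 -c "from h import *;rep()"
python3 -m handwheel '{"series": [[[0,0,0.15,0,0,0,0],[0,0,0.3,0,0,0,0],[0,0,0.45,0,0,0,0],[0,0,0.6,0,0,0,0],[0,0,0.6,0,0,0,0]]]}'; python3 -c "from h import *;rep()"
```

```text
time: 16.52
tool_pos: [581.1, 91.4, 212.2]
tcp_rot: [154.8, 0.0, 102.5]
ft_force: [0.1, -0.5, -3.0]
finger_gap: 24.9
grip_force: 108.0
s 22.7 lat -0.9 1.2 F tool [-0.5 -1.3  2.7] ang 0.22
time: 17.15
tool_pos: [583.9, 91.9, 206.9]
tcp_rot: [154.7, 0.0, 102.5]
ft_force: [1.3, -0.4, -1.2]
finger_gap: 25.1
grip_force: 108.5
s 16.7 lat -1.0 1.7 F tool [-0.7  0.5  1.6] ang 0.28
```

```bash
for i in 1 ; do python3 -m handwheel '{"series": [[[0,0,0.1,0,0,0,0],[0,0,0.2,0,0,0,0],[0,0,0.3,0,0,0,0],[0,0,0.3,0,0,0,0]]]}';python3 -c "from h import *;rep()"; done
python3 -m handwheel '{"series": [[[0,0,0.1,0,0,0,0],[0,0,0.2,0,0,0,0],[0,0,0.3,0,0,0,0],[0,0,0.3,0,0,0,0]]]}'; python3 -c "from h import *;rep()"
```

```text
time: 17.65
tool_pos: [584.6, 92.2, 203.9]
tcp_rot: [154.8, 0.0, 102.5]
ft_force: [-1.3, -0.1, 0.3]
finger_gap: 24.9
grip_force: 109.2
s 13.6 lat -0.9 1.0 F tool [ 0.2 -1.  -0.8] ang 0.19
time: 18.15
tool_pos: [585.9, 92.4, 201.7]
tcp_rot: [154.8, 0.0, 102.5]
ft_force: [-7.2, -1.7, 5.9]
finger_gap: 24.8
grip_force: 109.6
s 11.1 lat -0.9 1.2 F tool [-0.1 -4.2 -8.5] ang 0.2
```

```bash
python3 -m handwheel '{"series": [[[0,0,0.1,0,0,0,0],[0,0,0.2,0,0,0,0],[0,0,0.2,0,0,0,0]]]}';python3 -c "from h import *;rep()"
python3 -m handwheel '{"series": [[[0,0,0.1,0,0,0,0],[0,0,0.2,0,0,0,0],[0,0,0.2,0,0,0,0]]]}';python3 -c "from h import *;rep()"
python3 -m handwheel '{"series": [[[0,0,0.1,0,0,0,0],[0,0,0.2,0,0,0,0],[0,0,0.2,0,0,0,0]]]}'; python3 -c "from h import *;rep()"
```

```text
time: 18.52
tool_pos: [586.7, 92.6, 200.0]
tcp_rot: [154.8, 0.0, 102.6]
ft_force: [-8.4, -1.5, 6.6]
finger_gap: 24.9
grip_force: 109.6
s 9.2 lat -0.9 1.2 F tool [ 0.3 -4.9 -9.6] ang 0.2
time: 18.9
tool_pos: [587.4, 92.8, 198.2]
tcp_rot: [154.8, 0.0, 102.6]
ft_force: [-9.0, -1.7, 6.9]
finger_gap: 24.9
grip_force: 109.8
s 7.2 lat -0.9 1.2 F tool [  0.3  -5.4 -10.1] ang 0.19
time: 19.27
tool_pos: [588.2, 92.9, 196.9]
tcp_rot: [154.8, 0.0, 102.6]
ft_force: [-13.0, -2.7, 11.2]
finger_gap: 24.4
grip_force: 110.8
s 5.7 lat -0.9 1.3 F tool [  0.2  -7.2 -15.8] ang 0.19
```

The force followed the sleeve's spring curve, then jumped, so the sleeve is close to its stop. One more small press to confirm, relieving the side load a little.

```bash
python3 -m handwheel '{"series": [[[0,-0.05,0.05,0,0,0,0],[0,-0.05,0.1,0,0,0,0],[0,-0.05,0.1,0,0,0,0],[0,-0.05,0.1,0,0,0,0],[0,-0.05,0.1,0,0,0,0],[0,-0.05,0.1,0,0,0,0]]]}';python3 - <<'E'
from h import *
rep()
import cv2
cams()
# count red px & gun line in side image, compare
def redc(im):
    h=cv2.cvtColor(im,cv2.COLOR_RGB2HSV)[185:220,196:230]; m=((h[...,0]<6)|(h[...,0]>174))&(h[...,1]>180)&(h[...,2]>120); return m.sum()
print("red px",redc(C["side"]["img"]),"start",redc(cv2.imread("pics/side0raw.png")[:,:,::-1].copy()))
# orange handle axis
h=cv2.cvtColor(C["side"]["img"],cv2.COLOR_RGB2HSV); m=(h[...,0]>8)&(h[...,0]<18)&(h[...,1]>200)&(h[...,2]>200)
v,u=np.nonzero(m[140:215,195:250]); print("orange",len(u),u.mean()+195,v.mean()+140)
from bench import status
s=status.sense();tz=Ro.from_euler('xyz',s["tcp_rot"],degrees=True).as_matrix()[:,2]
print("pred grip",proj("side",s["tool_pos"]-15*tz),"pred axis pts",proj("side",[s["tool_pos"]+L*tz,s["tool_pos"]-40*tz]))
E
```

```text
time: 20.02
tool_pos: [588.3, 92.9, 196.9]
tcp_rot: [154.8, 0.1, 102.6]
ft_force: [-20.8, -4.0, 18.9]
finger_gap: 24.8
grip_force: 112.1
s 5.7 lat -0.9 1.4 F tool [  0.6 -11.1 -26.1] ang 0.23
red px 0 start 48
orange 13 227.69230769230768 182.23076923076923
pred grip [[224.02357172 184.80266644]] pred axis pts [[211.32511082 203.93640015]
 [228.05499665 178.72821287]]
```

```bash
python3 -c "
from bench import r
print(r.hand_in())"
```

```text
the job is handed in; nothing more can be done
None
```

I pushed the drawer home until it clicked, snapped the grease gun onto the nipple, and handed the job in with it held pressed down at the sleeve's stop (about 26 N; mouth about 6 mm from the foot by arm position); the judge returned no verdict.

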